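Unnest the parts cups and put them away by size

TASK

Pull the nested aluminium parts cups apart and stand each one, mouth up, flat on the floor of the groove of the row tray for its own size: the large, both mediums and the small. Set them down rather than drop them, and leave the cups already stored, the pen pot, the can and the drill chuck standing where they are.

Things in the scene. Friction and masses are not known exactly. Their poses are not given: they have to be found in the camera images.
- large_mid (a point): Plain aluminium cup, straight cylinder, open mouth up: 66 mm diameter, 84 mm tall, wall 3 mm, solid base 28 mm thick, about 360 g. Point: on its axis, half-way up (42 mm above its foot); z is its axis, towards the mouth. Starts on the bench with the cup medium_a inside it. The inner cup of a nest rests on the outer's base: its top 28 mm sticks out; about 4 mm of play.
- medium_a_mid (a point): Plain aluminium cup, straight cylinder, open mouth up: 52 mm diameter, 84 mm tall, wall 3 mm, solid base 28 mm thick, about 240 g. Point: on its axis, half-way up (42 mm above its foot); z is its axis, towards the mouth. Starts inside the cup large. The inner cup of a nest rests on the outer's base: its top 28 mm sticks out; about 4 mm of play.
- medium_b_mid (a point): Plain aluminium cup, straight cylinder, open mouth up: 52 mm diameter, 84 mm tall, wall 3 mm, solid base 28 mm thick, about 240 g. Point: on its axis, half-way up (42 mm above its foot); z is its axis, towards the mouth. Starts on the bench with the cup small inside it. The inner cup of a nest rests on the outer's base: its top 28 mm sticks out; about 4 mm of play.
- small_mid (a point): Plain aluminium cup, straight cylinder, open mouth up: 38 mm diameter, 84 mm tall, wall 3 mm, solid base 28 mm thick, about 140 g. Point: on its axis, half-way up (42 mm above its foot); z is its axis, towards the mouth. Starts inside the cup medium_b. The inner cup of a nest rests on the outer's base: its top 28 mm sticks out; about 4 mm of play.
- tray_large: Row tray for large (66 mm) cups: fixed wooden block 210 mm long (x, roughly away from the robot), 86 wide (y), 20 high, with a groove along x 74 mm wide, 200 long, its black floor 6 mm above the bench; 5 mm end walls. Origin: centre of its underside. The cup stored_large stands in it, towards the far (+x) end. The trays stand side by side in any order, told apart by groove width.
- tray_medium: Row tray for medium (52 mm) cups: fixed wooden block 210 mm long (x, roughly away from the robot), 86 wide (y), 20 high, with a groove along x 60 mm wide, 200 long, its black floor 6 mm above the bench; 5 mm end walls. Origin: centre of its underside. It is empty and must take both medium cups. The trays stand side by side in any order, told apart by groove width.
- tray_small: Row tray for small (38 mm) cups: fixed wooden block 210 mm long (x, roughly away from the robot), 86 wide (y), 20 high, with a groove along x 46 mm wide, 200 long, its black floor 6 mm above the bench; 5 mm end walls. Origin: centre of its underside. The cup stored_small stands in it, anywhere along the groove. The trays stand side by side in any order, told apart by groove width.
- stored_large_mid (a point): Plain aluminium cup, straight cylinder, open mouth up: 66 mm diameter, 84 mm tall, wall 3 mm, solid base 28 mm thick, about 360 g. Point: on its axis, half-way up (42 mm above its foot); z is its axis, towards the mouth. Already in its row, to be left there.
- stored_small_mid (a point): Plain aluminium cup, straight cylinder, open mouth up: 38 mm diameter, 84 mm tall, wall 3 mm, solid base 28 mm thick, about 140 g. Point: on its axis, half-way up (42 mm above its foot); z is its axis, towards the mouth. Already in its row, to be left there.
- pen_pot_mid (a point): Bystander: red plastic pot, 68 mm across its mouth, 95 mm tall, with pens sticking up to 127 mm and leaning out to 25 mm from its axis. The point is on its axis, 47.5 mm above its foot.
- can_mid (a point): Bystander: closed black can, 66 mm diameter, 115 mm tall. The point is on its axis, half-way up.
- chuck_mid (a point): Bystander: black steel drill chuck, 42 mm diameter, 62 mm tall, standing upright. The point is on its axis, half-way up.
Things that resemble listed ones, but are neither listed nor needed, are in the scene too. Leave any blue look-alike of the part that bears medium_a_mid alone.

How it is judged:
At the end, for the whole second after the job is handed in: All four cups and both stored cups at rest, upright within 0.1 rad, on the groove floor of their own size's tray (height within 6 mm, axis within 12 mm of the groove's centre line and 95 mm of its middle). Pen pot, can and chuck upright within 0.3 rad, within 40 mm of their starts (x of large_mid in the frame of tray_large between -0.095 and 0.095 m and y of large_mid in the frame of tray_large between -0.012 and 0.012 m and z of large_mid in the frame of tray_large between 0.042 and 0.054 m and angle between each of large_mid, medium_a_mid, medium_b_mid, small_mid, stored_large_mid, stored_small_mid's own z axis and vertical below 0.1 rad and linear speed of each of large, medium_a, medium_b, small, stored_large, stored_small below 0.02 m/s and x of medium_a_mid in the frame of tray_medium between -0.095 and 0.095 m and y of medium_a_mid in the frame of tray_medium between -0.012 and 0.012 m and z of medium_a_mid in the frame of tray_medium between 0.042 and 0.054 m and x of medium_b_mid in the frame of tray_medium between -0.095 and 0.095 m and y of medium_b_mid in the frame of tray_medium between -0.012 and 0.012 m and z of medium_b_mid in the frame of tray_medium between 0.042 and 0.054 m and x of small_mid in the frame of tray_small between -0.095 and 0.095 m and y of small_mid in the frame of tray_small between -0.012 and 0.012 m and z of small_mid in the frame of tray_small between 0.042 and 0.054 m and x of stored_large_mid in the frame of tray_large between -0.095 and 0.095 m and y of stored_large_mid in the frame of tray_large between -0.012 and 0.012 m and z of stored_large_mid in the frame of tray_large between 0.042 and 0.054 m and x of stored_small_mid in the frame of tray_small between -0.095 and 0.095 m and y of stored_small_mid in the frame of tray_small between -0.012 and 0.012 m and z of stored_small_mid in the frame of tray_small between 0.042 and 0.054 m and distance of each of pen_pot_mid, can_mid, chuck_mid from where it was at the start of the episode below 0.04 m and angle between each of pen_pot_mid, can_mid, chuck_mid's own z axis and vertical below 0.3 rad); the robot touches nothing.
It fails at once if a cup is dropped: touched by nothing with its foot more than 60 mm above the bench ((height (world z) of large_mid above 0.102 m and contact force between large and anything else below 0.02 N) or (height (world z) of medium_a_mid above 0.102 m and contact force between medium_a and anything else below 0.02 N) or (height (world z) of medium_b_mid above 0.102 m and contact force between medium_b and anything else below 0.02 N) or (height (world z) of small_mid above 0.102 m and contact force between small and anything else below 0.02 N)).
It fails at once if a cup already stored is shifted more than 40 mm or tipped (distance of any of stored_large_mid, stored_small_mid from where it was at the start of the episode above 0.04 m or angle between any of stored_large_mid, stored_small_mid's own z axis and vertical above 0.5 rad).
It fails at once if the pen pot, can or chuck is shifted more than 40 mm or knocked over (distance of any of pen_pot_mid, can_mid, chuck_mid from where it was at the start of the episode above 0.04 m or angle between any of pen_pot_mid, can_mid, chuck_mid's own z axis and vertical above 0.5 rad).
It also fails if it takes over 72 s, if anything falls off the work surface, if the arm or the gripper's body presses on something with over 40 N, if the wrist force passes 120 N, or if a joint passes its speed limit or range.

ROBOT

A 7-joint arm with a two-finger parallel gripper is mounted at the origin on the work surface. World frame = base frame: x ahead of the robot, y to its left, z up, the work surface at z = 0. Lengths are in m, angles in rad, forces in N, time in s.
With the tool pointing down it reaches from about 0.35 to 0.9 m from the base axis. Payload 19.9 kg.
Tool frame: the origin (TCP) lies midway between the tips of the shut fingers; the grasp point (between the pads) lies 19 mm behind it; z points along the fingers, y is the line along which they close (so a half turn about z gives the same grasp; the last joint's range is limited). The gripper opens to 94 mm and grips with 3 to 60 N. Pads are 16 mm wide; open, the fingers measure 119 mm over their backs; the gripper's body (75 mm by 177 mm) begins 78 mm behind the grasp point.
Start: joints at [-0.042, 0.417, -0.01, 1.614, 0.005, 1.111, -0.053], TCP at [0.625, 0, 0.205] pointing down, gripper open.
Joint ranges: [-2.81, 2.81], [-0.39, 2.02], [-1.27, 1.25], [0.06, 2.57], [-1.19, 4.33], [0.19, 2], [-2.82, 2.82]. Speed limits (rad/s): [1.89, 1.89, 2.39, 2.39, 3.01, 3.01, 3.01].

INTERFACE

Orientations are given as a unit quaternion [x, y, z, w].
In Python, from bench import sensors, cams, ctrl, models gives the robot as it stands.
- The arm moves only by the tool drive_tool, never from a script. Its argument "plan" is text: rows parted by semicolons, each of 7 numbers parted by spaces: the opening, from -1 (shut) to 1 (fully open), then the shift along the world's x, y, z in mm, then the turn, a rotation vector about the world's x, y, z in degrees. A call has exactly 8 rows; each row is the pose to reach, as a shift and turn from the pose commanded when the call began; what a row does not reach only later rows make up. A row lasts 1/10 s, in which the tool goes at most 50 mm and 8.59 degrees, less where a joint would pass 70% of its speed; a pose out of reach is approached as far as the arm can. A call with a gripper value outside its range is refused whole. The fingers move at their own pace and stop on an object; the grip force is fixed at half the most. Time passes only in rows, so rows that repeat a pose let the fingers close, or fill a call up. It gives the time, the measured TCP pose, the force, the opening and the grip force at its end, in the units of the state.
- sensors.get_obs(): the state, without advancing time (a new reading comes with each control period).
- cams.get_image(name): name is "scene" or "side" or "wrist"; returns the picture (400x640x3 uint8, red, green, blue); there is no depth.
- cams.camera_model(name): a dict with "K" (3x3 intrinsics, pixels), "R" (3x3) and "t" (3): a world point X has camera coordinates R X + t; the wrist camera has in their place "hand_eye" (4x4, takes a point from camera to tool coordinates, whose origin is the TCP and whose axes are the flange's). Camera axes: x right, y down, z forward; pixel columns grow to the right and rows downward; lengths in m; the calibration is good to about 2 mm. A picture is of the moment at which its call begins: read the wrist's pose just before it. camera_model takes no time and is no camera call.
- ctrl.close_job(): hands the job in; it is judged then, once.
Trained networks look in the newest picture that a camera, given by its name, has taken for a name from the list of things; names that differ only in an ending like _2 or _b are one class to them, and where a whole thing is asked for, a point or a joint stands for the part that bears it (a point fixed in the world has none). Each returns a list of dicts, best first, with "conf" (0 to 1); they miss things now and then, are a little off and sometimes report something else, mostly with a low value. They report only what shows in the picture. A call takes as long as a camera call. They do not tell look-alikes from the thing itself.
- models.boxes_of(camera, thing): "xy" ([column, row] as shares, 0 to 1, of the picture: columns of its width, rows of its height, amid what is visible of it).
- models.landmark_of(camera, thing): "xy" ([column, row] as shares, 0 to 1, of the picture: columns of its width, rows of its height: a listed point, or the origin of a listed thing).
The state is a dict: "time": time; "qpos": joint angles; "qd": joint speeds; "tau": joint torques, N m; "position": TCP position; "orientation": TCP orientation; "wrist_force": force on the tool from outside, world axes, zero at the start; "ft_torque": the same for the moment, N m; "grip_width": finger opening in m; "gripper_force": force on a finger pad.
Only numpy, scipy, OpenCV 4.12 (cv2) and the standard library are available. Lean on these libraries where they do the work, as an engineer would, in place of code of your own. Each camera call takes 0.05 s, during which the arm holds its last target. There are 200 camera calls.

## Working session

There is one attempt and no reset: what is moved stays moved. The work goes in short steps, Python scripts to look and compute and a tool call to move; the robot and the scene stay as the last step left them, time stands still between calls to the robot, and variables do not carry over. Pictures are saved under pics/ and viewed, at most 10 in all, crops included, and the job is handed in when it is done.

Besides the shell and the picture viewer there is one more tool, called after "Emit:" by a JSON object that holds its "fn" and its "kwargs", one argument or row to a line. drive_tool: Moves the arm, as the interface text tells. Its arguments: {"type":"object","properties":{"plan":{"type":"string"}},"required":["plan"]}

```bash
mkdir -p pics; cat > h.py <<'E'
import numpy as np, cv2
from bench import sensors, cams, ctrl, models
W,H=640,400
def snap(cam,fn=None):
    im=cams.get_image(cam)
    if fn: cv2.imwrite('pics/'+fn,im[:,:,::-1])
    return im
def ray(cam,uv,pose=None):
    m=cams.camera_model(cam); K=np.array(m['K'])
    d=np.linalg.inv(K)@np.array([uv[0],uv[1],1.])
    if 'R' in m:
        R=np.array(m['R']);t=np.array(m['t']); return -R.T@t, R.T@d
    from scipy.spatial.transform import Rotation as Ro
    T=np.eye(4);T[:3,:3]=Ro.from_quat(pose['orientation']).as_matrix();T[:3,3]=pose['position']
    T=T@np.array(m['hand_eye']); return T[:3,3],T[:3,:3]@d
def at_z(cam,uv,z,pose=None):
    o,d=ray(cam,uv,pose); return o+d*(z-o[2])/d[2]
E
python3 - <<'E'
from h import *
o=sensors.get_obs(); print(o['time'],o['position'],o['orientation'],o['grip_width'])
ims=[snap('scene','s0.png'),snap('side','sd0.png'),snap('wrist','w0.png')]
for c in ['scene','side']:
  for n,z in [('large_mid',.042),('medium_a_mid',.07),('small_mid',.07),('stored_large_mid',.048),('tray_large',0),('tray_medium',0),('tray_small',0),('pen_pot_mid',.0475),('can_mid',.0575),('chuck_mid',.031)]:
    for r in models.landmark_of(c,n)[:4]:
      uv=np.array(r['xy'])*[W,H]; print(c,n,round(r['conf'],2),uv.round(),at_z(c,uv,z).round(3)[:2])
E
```

```text
0.0 [ 6.24630534e-01 -5.20074688e-06  2.04838283e-01] [ 7.07111787e-01  7.07101527e-01 -4.37204011e-04 -4.00015405e-04] 0.0941999060863744
scene large_mid 0.67 [318. 241.] [ 0.625 -0.088]
scene medium_a_mid 0.69 [318. 230.] [ 0.622 -0.083]
scene small_mid 0.89 [236. 199.] [ 0.447 -0.097]
scene stored_large_mid 0.59 [346. 150.] [0.567 0.143]
scene stored_large_mid 0.5 [378. 125.] [0.597 0.255]
scene stored_large_mid 0.24 [242. 206.] [ 0.453 -0.095]
scene tray_large 0.55 [356. 134.] [0.546 0.246]
scene tray_medium 0.87 [301. 188.] [0.511 0.032]
scene tray_medium 0.36 [349. 282.] [ 0.707 -0.116]
scene tray_medium 0.33 [378. 122.] [0.575 0.315]
scene tray_small 0.74 [332. 152.] [0.52  0.162]
scene pen_pot_mid 0.88 [228. 330.] [ 0.58  -0.304]
scene pen_pot_mid 0.69 [300. 187.] [0.529 0.003]
scene can_mid 0.94 [185. 277.] [ 0.462 -0.269]
side large_mid 0.7 [299. 242.] [ 0.478 -0.074]
side medium_a_mid 0.92 [347. 253.] [ 0.508 -0.182]
side medium_a_mid 0.78 [346. 201.] [ 0.628 -0.08 ]
side small_mid 0.77 [298. 242.] [ 0.46 -0.09]
side stored_large_mid 0.6 [241. 153.] [0.595 0.261]
side tray_large 0.61 [231. 178.] [0.539 0.244]
side tray_large 0.18 [251. 199.] [0.523 0.146]
side tray_medium 0.91 [277. 223.] [0.511 0.033]
side tray_small 0.96 [251. 199.] [0.522 0.145]
side pen_pot_mid 0.92 [412. 275.] [ 0.571 -0.304]
side pen_pot_mid 0.46 [249. 202.] [0.483 0.097]
side pen_pot_mid 0.27 [232. 176.] [0.514 0.202]
side can_mid 0.9 [362. 292.] [ 0.462 -0.26 ]
side chuck_mid 0.59 [382. 205.] [ 0.712 -0.13 ]
```

```bash
python3 - <<'E'
import cv2,numpy as np
a=cv2.imread('pics/s0.png');b=cv2.imread('pics/sd0.png');w=cv2.imread('pics/w0.png')
cv2.imwrite('pics/a1.png',cv2.resize(a[80:380,120:520],(800,600),interpolation=3))
cv2.imwrite('pics/b1.png',cv2.resize(b[90:360,160:520],(800,600),interpolation=3))
E
```

```text
(no output)
```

View pics/a1.png

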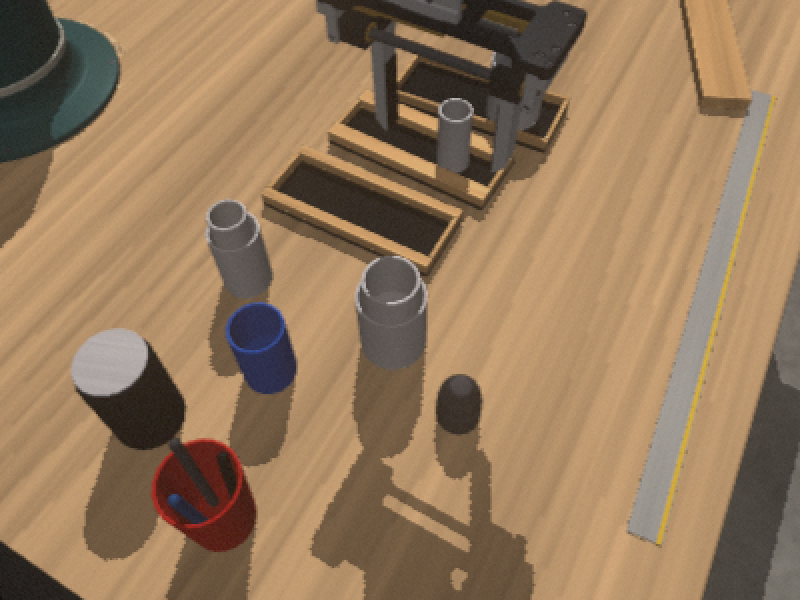

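View pics/b1.png

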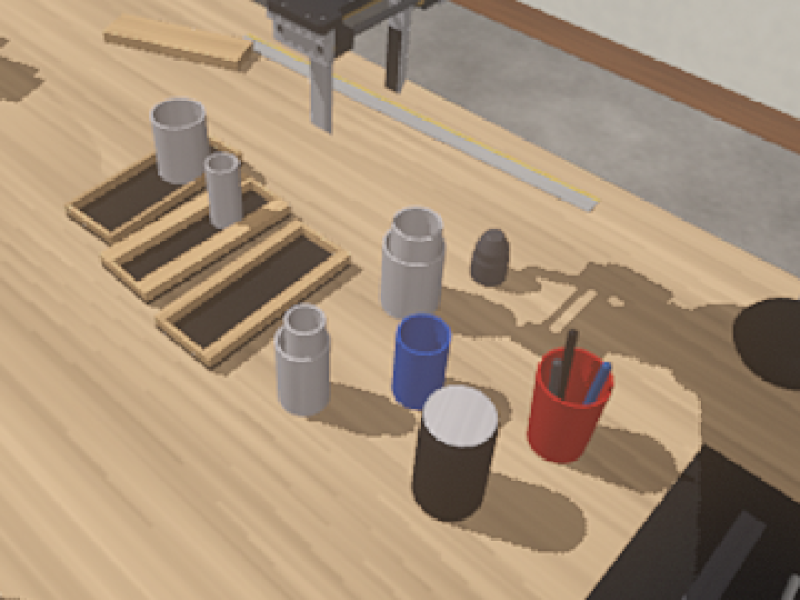

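View pics/w0.png

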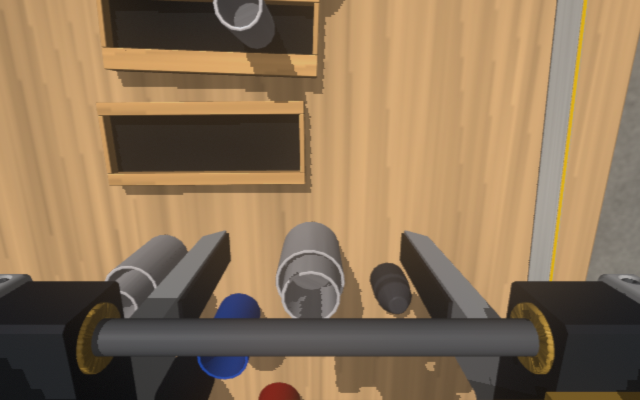

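The large+medium_a nest is at scene px (316,220), the small+medium_b nest at (233,188). There's a blue look-alike between them and the can. The trays, from right to left, are medium (empty), small (with its stored cup) and large (stored cup at the far end). Next I'll triangulate the rims and tray corners.

```bash
python3 - <<'E'
from h import *
o=sensors.get_obs()
S=lambda p:(p[0]/2+120,p[1]/2+80)
D=lambda p:(p[0]/2.2222+160,p[1]/2.2222+90)
P=lambda n,c,uv,z:print(n,c,at_z(c,uv,z,o).round(3)[:2])
P('medA','scene',S((392,280)),.112);P('medA','side',D((417,224)),.112);P('medA','wrist',(311,296),.112);P('large rim','wrist',(310,277),.084)
P('small','scene',S((227,215)),.112);P('small','side',D((305,321)),.112)
for n,sc,sd in [('medtray',[(305,149),(462,212),(428,268),(264,195)],[(157,320),(302,222),(350,260),(208,358)]),('smalltray',[(365,95),(512,160),(487,200),(330,132)],[(103,260),(245,180),(290,208),(150,295)])]:
  for p in sc:P(n,'scene',S(p),.02)
  for p in sd:P(n,'side',D(p),.02)
for p in [(98,103),(303,102),(108,174),(304,174)]:P('medtray','wrist',p,.02)
P('lgtray','side',D((67,208)),.02);P('lgtray','side',D((110,237)),.02)
P('stS','side',D((222,162)),.09);P('stL','side',D((180,114)),.09);P('stS','scene',S((456,110)),.09)
P('stS','wrist',(238,7),.09)
E
```

```text
medA scene [ 0.623 -0.088]
medA side [ 0.619 -0.089]
medA wrist [ 0.622 -0.085]
large rim wrist [ 0.621 -0.082]
small scene [ 0.452 -0.098]
small side [ 0.447 -0.1  ]
medtray scene [0.411 0.073]
medtray scene [0.614 0.076]
medtray scene [ 0.616 -0.007]
medtray scene [ 0.409 -0.007]
medtray side [0.401 0.07 ]
medtray side [0.612 0.07 ]
medtray side [ 0.605 -0.013]
medtray side [ 0.404 -0.006]
smalltray scene [0.425 0.185]
smalltray scene [0.631 0.172]
smalltray scene [0.631 0.105]
smalltray scene [0.421 0.11 ]
smalltray side [0.416 0.182]
smalltray side [0.618 0.174]
smalltray side [0.62  0.097]
smalltray side [0.418 0.103]
medtray wrist [0.407 0.078]
medtray wrist [0.613 0.079]
medtray wrist [0.406 0.005]
medtray wrist [0.614 0.005]
lgtray side [0.439 0.284]
lgtray side [0.443 0.207]
stS side [0.566 0.149]
stL side [0.593 0.254]
stS scene [0.567 0.149]
stS wrist [0.567 0.148]
```

Emit:
{"fn": "drive_tool", "kwargs": {
  "plan": "1 -1 -30 0 0 0 0; 1 -2 -60 0 0 0 0; 1 -2 -87 0 0 0 0; 1 -2 -87 0 0 0 0; 1 -2 -87 -30 0 0 0; 1 -2 -87 -60 0 0 0; 1 -2 -87 -60 0 0 0; 1 -2 -87 -60 0 0 0"
}}

```text
time: 1.95
position: [0.6232, -0.0866, 0.146]
orientation: [0.707, 0.707, -0.0, -0.0]
wrist_force: [-0.7, 0.7, 1.4]
grip_width: 0.0939
gripper_force: 0.0
```

```bash
python3 - <<'E'
from h import *
o=sensors.get_obs(); print(o['time'],o['position']); snap('wrist','w1.png')
he=np.array(cams.camera_model('wrist')['hand_eye']);print(he.round(3))
for n,z in [('large_mid',.042),('medium_a_mid',.07),('small_mid',.07),('tray_medium',0),('tray_small',0),('tray_large',0)]:
  for r in models.landmark_of('wrist',n)[:3]:
    uv=np.array(r['xy'])*[W,H]; print(n,round(r['conf'],2),uv.round(),at_z('wrist',uv,z,o).round(3)[:2])
E
```

```text
1.95 [ 0.62315062 -0.08656614  0.14601161]
[[ 0.001 -0.967 -0.256  0.074]
 [ 1.     0.     0.001  0.   ]
 [-0.001 -0.256  0.967 -0.179]
 [ 0.     0.     0.     1.   ]]
medium_a_mid 0.77 [314. 209.] [ 0.623 -0.088]
medium_a_mid 0.61 [212. 287.] [ 0.541 -0.154]
small_mid 0.97 [ 89. 220.] [ 0.45  -0.097]
tray_medium 0.82 [182.  47.] [0.508 0.037]
tray_small 0.5 [107. 211.] [ 0.421 -0.111]
```

View pics/w1.png

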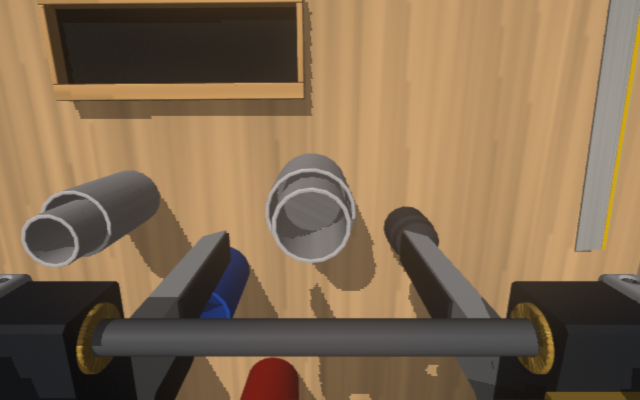

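```bash
python3 - <<'E'
from h import *
o=sensors.get_obs()
P=lambda n,uv,z:print(n,at_z('wrist',uv,z,o).round(3)[:2])
P('medA',(312,225),.112);P('large',(312,210),.084);P('small',(50.5,240.5),.112)
P('near in L',(60,84),.02);P('near in R',(300,82),.02);P('near out',(56,97),.02);P('near out',(303,97),.02);P('far in',(50,8),.02);P('far in',(300,4),.02)
E
```

```text
medA [ 0.622 -0.087]
large [ 0.622 -0.085]
small [ 0.451 -0.097]
near in L [0.412 0.005]
near in R [0.611 0.007]
near out [ 0.406 -0.005]
near out [ 0.614 -0.005]
far in [0.414 0.062]
far in [0.612 0.066]
```

Emit:
{"fn": "drive_tool", "kwargs": {
  "plan": "1 0 0 -15 0 0 0; 1 0 0 -35 0 0 0; 1 0 0 -55 0 0 0; 1 0 0 -55 0 0 0; -1 0 0 -55 0 0 0; -1 0 0 -55 0 0 0; -1 0 0 -55 0 0 0; -1 0 0 -55 0 0 0"
}}

```text
time: 3.1
position: [0.6233, -0.087, 0.0911]
orientation: [0.707, 0.707, 0.0, 0.0]
wrist_force: [-0.2, 0.0, -0.4]
grip_width: 0.0654
gripper_force: 0.0
```

Emit:
{"fn": "drive_tool", "kwargs": {
  "plan": "-1 0 0 0 0 0 0; -1 0 0 0 0 0 0; -1 0 0 0 0 0 0; -1 0 0 0 0 0 0; -1 0 0 10 0 0 0; -1 0 0 25 0 0 0; -1 0 0 45 0 0 0; -1 0 0 65 0 0 0"
}}

```text
time: 3.9
position: [0.6231, -0.087, 0.1573]
orientation: [0.707, 0.707, 0.0, 0.0]
wrist_force: [0.3, 0.6, -2.7]
grip_width: 0.0512
gripper_force: 29.9
```

Emit:
{"fn": "drive_tool", "kwargs": {
  "plan": "-1 0 0 20 0 0 0; -1 0 0 30 0 0 0; -1 -10 15 30 0 0 0; -1 -25 40 30 0 0 0; -1 -40 75 30 0 0 0; -1 -55 105 30 0 0 0; -1 -62 122 30 0 0 0; -1 -62 122 30 0 0 0"
}}

```text
time: 4.7
position: [0.5602, 0.0379, 0.1859]
orientation: [0.706, 0.708, 0.0, -0.0]
wrist_force: [-0.7, -0.4, -2.2]
grip_width: 0.0512
gripper_force: 29.9
```

```bash
python3 - <<'E'
from h import *
o=sensors.get_obs(); print(o['time'],o['position'],o['grip_width']); snap('wrist','w2.png');snap('side','sd2.png')
a=cv2.imread('pics/w2.png');b=cv2.imread('pics/sd2.png')[60:360,160:560]
cv2.imwrite('pics/c2.png',np.vstack([cv2.resize(a[60:],(480,255)),cv2.resize(b,(480,340),interpolation=3)]))
E
```

```text
4.7 [0.56015064 0.03786449 0.18594086] 0.051174653096070694
```

View pics/c2.png

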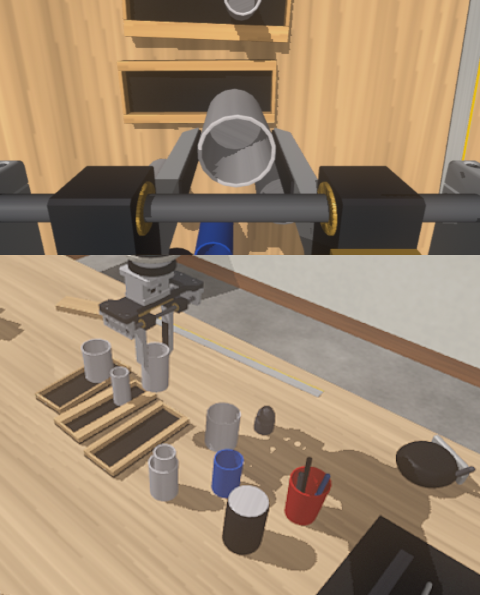

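Emit:
{"fn": "drive_tool", "kwargs": {
  "plan": "-1 0 0 -20 0 0 0; -1 0 0 -45 0 0 0; -1 0 0 -70 0 0 0; -1 0 0 -85 0 0 0; -1 0 0 -90 0 0 0; -1 0 0 -90 0 0 0; -1 0 0 -90 0 0 0; -1 0 0 -90 0 0 0"
}}

```text
time: 5.6
position: [0.5616, 0.0349, 0.0964]
orientation: [0.707, 0.707, 0.001, 0.0]
wrist_force: [-0.1, 0.0, -2.3]
grip_width: 0.0515
gripper_force: 29.9
```

```bash
cat > rim.py <<'E'
from h import *
import sys
# held-cup rim: ellipse fit of bright rim pixels in wrist window; arg dz rim above TCP
E
python3 - <<'E'
from h import *
o=sensors.get_obs(); print(o['time'],o['position'],o['orientation']); im=snap('wrist','w3.png')
print(at_z('wrist',(316,260),o['position'][2]+.021,o))
cv2.imwrite('pics/c3.png',cv2.resize(im[60:360,120:520,::-1],(800,600),interpolation=3))
E
```

```text
5.6 [0.56158726 0.03486502 0.09638029] [7.07194302e-01 7.07018922e-01 5.01127740e-04 4.60473299e-04]
[0.56235702 0.03608454 0.11738029]
```

View pics/c3.png

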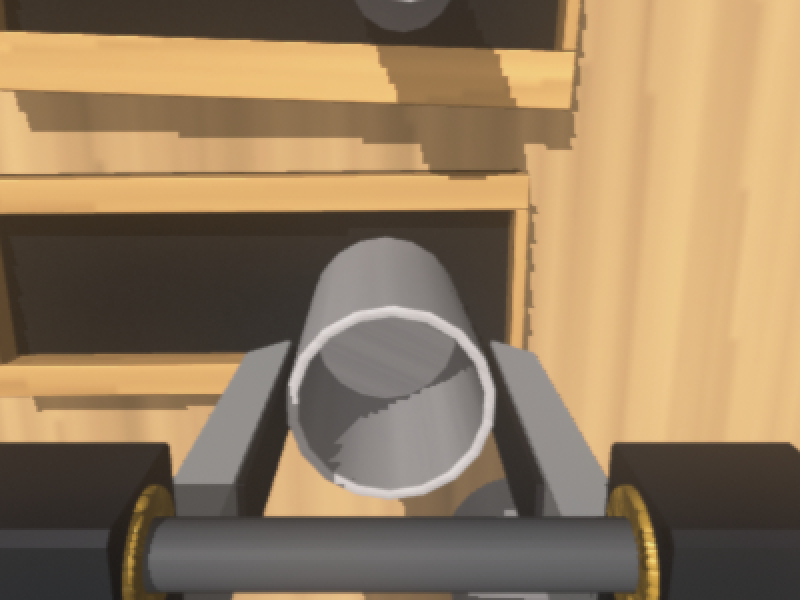

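```bash
python3 - <<'E'
from h import *
o=sensors.get_obs()
C=lambda p:(p[0]/2+120,p[1]/2+60)
for n,p,z in [('cup',(391,402),.1174),('far in L',(100,213),.02),('far in R',(510,209),.02),('near floor',(180,354),.006),('near top',(180,363),.02),('far out',(300,174),.02),('near out',(150,397),.02),('end out',(530,200),.02),('floor R',(507,300),.006),('floorL',(10,340),.006),
 ('small near out',(300,99),.02),('small near out R',(570,107),.02),('small near in',(300,43),.02)]: print(n,at_z('wrist',C(p),z,o).round(4)[:2])
E
```

```text
cup [0.562  0.0357]
far in L [0.4549 0.0664]
far in R [0.6063 0.0679]
near floor [0.4758 0.0056]
near top [0.4799 0.0072]
far out [0.5292 0.0807]
near out [ 0.4669 -0.0072]
end out [0.6135 0.0712]
floor R [0.6092 0.0287]
floorL [0.4068 0.0117]
small near out [0.5301 0.1072]
small near out R [0.626  0.1044]
small near in [0.5307 0.126 ]
```

Emit:
{"fn": "drive_tool", "kwargs": {
  "plan": "-1 0 1 -10 0 0 0; -1 0 1 -18 0 0 0; -1 0 1 -24 0 0 0; -1 0 1 -27 0 0 0; -1 0 1 -27 0 0 0; -1 0 1 -27 0 0 0; -1 0 1 -27 0 0 0; -1 0 1 -27 0 0 0"
}}

```text
time: 6.45
position: [0.561, 0.036, 0.0683]
orientation: [0.707, 0.707, -0.0, -0.0]
wrist_force: [-0.0, -0.6, -2.2]
grip_width: 0.0515
gripper_force: 30.0
```

Emit:
{"fn": "drive_tool", "kwargs": {
  "plan": "-1 0 0 -1 0 0 0; -1 0 0 -1 0 0 0; -1 0 0 -2 0 0 0; -1 0 0 -2 0 0 0; 0.5 0 0 -2 0 0 0; 0.5 0 0 -2 0 0 0; 0.5 0 0 -2 0 0 0; 0.5 0 0 -2 0 0 0"
}}

```text
time: 7.25
position: [0.561, 0.036, 0.0663]
orientation: [0.707, 0.707, -0.0, -0.0]
wrist_force: [-0.5, -0.6, -0.3]
grip_width: 0.0702
gripper_force: 0.0
```

Emit:
{"fn": "drive_tool", "kwargs": {
  "plan": "0.5 0 0 0 0 0 0; 0.5 0 0 5 0 0 0; 0.5 0 0 25 0 0 0; 0.5 0 0 55 0 0 0; 0.6 0 0 95 0 0 0; 0.6 0 -25 120 0 0 0; 0.6 20 -60 120 0 0 0; 0.6 40 -90 120 0 0 0"
}}

```text
time: 8.05
position: [0.6018, -0.0555, 0.1882]
orientation: [0.707, 0.707, 0.001, 0.001]
wrist_force: [-0.1, 0.8, -0.6]
grip_width: 0.0753
gripper_force: 0.0
```

```bash
cat > loc.py <<'E'
from h import *
def loc(items,cams_=('wrist','scene','side'),n=2):
    for c in cams_:
        o=sensors.get_obs(); snap(c,f'l_{c}_{o["time"]:.2f}.png')
        for nm,z in items:
            for r in models.landmark_of(c,nm)[:n]:
                uv=np.array(r['xy'])*[W,H]; print(c,nm,round(r['conf'],2),uv.round(),at_z(c,uv,z,o).round(3)[:2])
    print(sensors.get_obs()['position'].round(4))
E
python3 - <<'E'
from loc import *
loc([('large_mid',.042),('medium_a_mid',.048)],n=3)
E
```

```text
wrist large_mid 0.89 [331. 215.] [ 0.618 -0.083]
wrist large_mid 0.21 [183. 383.] [ 0.455 -0.281]
wrist medium_a_mid 0.85 [244. 295.] [ 0.53  -0.167]
wrist medium_a_mid 0.72 [267.  88.] [0.561 0.035]
scene medium_a_mid 0.86 [253. 255.] [ 0.536 -0.174]
scene medium_a_mid 0.78 [319. 177.] [0.553 0.044]
side medium_a_mid 0.88 [291. 197.] [0.565 0.039]
side medium_a_mid 0.8 [350. 253.] [ 0.527 -0.177]
[ 0.6008 -0.0531  0.1866]
```

Emit:
{"fn": "drive_tool", "kwargs": {
  "plan": "0.9 10 -16 0 0 0 0; 0.9 20 -32 0 0 0 0; 0.9 20 -32 -10 0 0 0; 0.9 20 -32 -40 0 0 0; 0.9 20 -32 -75 0 0 0; 0.9 20 -32 -105 0 0 0; 0.9 20 -32 -126 0 0 0; 0.9 20 -32 -126 0 0 0"
}}

```text
time: 9.3
position: [0.619, -0.0855, 0.0573]
orientation: [0.707, 0.707, -0.002, -0.002]
wrist_force: [-0.3, -1.1, -0.4]
grip_width: 0.0897
gripper_force: 0.0
```

Emit:
{"fn": "drive_tool", "kwargs": {
  "plan": "0.9 0 0 0 0 0 0; -1 0 0 0 0 0 0; -1 0 0 0 0 0 0; -1 0 0 0 0 0 0; -1 0 0 0 0 0 0; -1 0 0 0 0 0 0; -1 0 0 0 0 0 0; -1 0 0 0 0 0 0"
}}

```text
time: 10.1
position: [0.6212, -0.0861, 0.0611]
orientation: [0.707, 0.707, 0.0, 0.0]
wrist_force: [-3.1, -0.5, 6.6]
grip_width: 0.0651
gripper_force: 30.0
```

Emit:
{"fn": "drive_tool", "kwargs": {
  "plan": "-1 0 0 8 0 0 0; -1 0 0 25 0 0 0; -1 0 0 55 0 0 0; -1 0 0 90 0 0 0; -1 -5 15 120 0 0 0; -1 -20 40 140 0 0 0; -1 -35 75 145 0 0 0; -1 -50 110 145 0 0 0"
}}

```text
time: 10.9
position: [0.5707, 0.0249, 0.207]
orientation: [0.707, 0.707, 0.001, 0.001]
wrist_force: [-0.1, 0.8, -2.9]
grip_width: 0.0654
gripper_force: 30.0
```

Emit:
{"fn": "drive_tool", "kwargs": {
  "plan": "-1 -17 35 0 0 0 0; -1 -34 75 0 0 0 0; -1 -51 115 0 0 0 0; -1 -66 155 0 0 0 0; -1 -78 190 0 0 0 0; -1 -86 213 0 0 0 0; -1 -86 215 0 0 0 0; -1 -86 215 0 0 0 0"
}}

```text
time: 11.7
position: [0.4849, 0.2391, 0.2057]
orientation: [0.707, 0.707, -0.0, 0.0]
wrist_force: [-0.5, -0.3, -4.0]
grip_width: 0.065
gripper_force: 30.0
```

```bash
python3 - <<'E'
from loc import *
loc([('tray_large',0),('large_mid',.15),('stored_large_mid',.048)],('wrist','side'))
im=cv2.imread('pics/'+sorted(__import__('os').listdir('pics'),key=lambda f:__import__('os').path.getmtime('pics/'+f) if 'l_wrist' in f else 0)[-1])
cv2.imwrite('pics/c4.png',cv2.resize(im[0:300,100:500],(800,600),interpolation=3))
E
```

```text
wrist tray_large 0.67 [373. 159.] [0.55  0.257]
wrist tray_large 0.36 [316. 233.] [0.487 0.171]
wrist large_mid 0.62 [313. 233.] [0.484 0.226]
wrist stored_large_mid 0.91 [428. 164.] [0.595 0.26 ]
side tray_large 0.59 [231. 178.] [0.537 0.246]
side large_mid 0.82 [206. 126.] [0.522 0.295]
side large_mid 0.17 [292. 198.] [ 0.487 -0.046]
side stored_large_mid 0.94 [242. 151.] [0.599 0.265]
[0.4852 0.2385 0.2054]
```

View pics/c4.png

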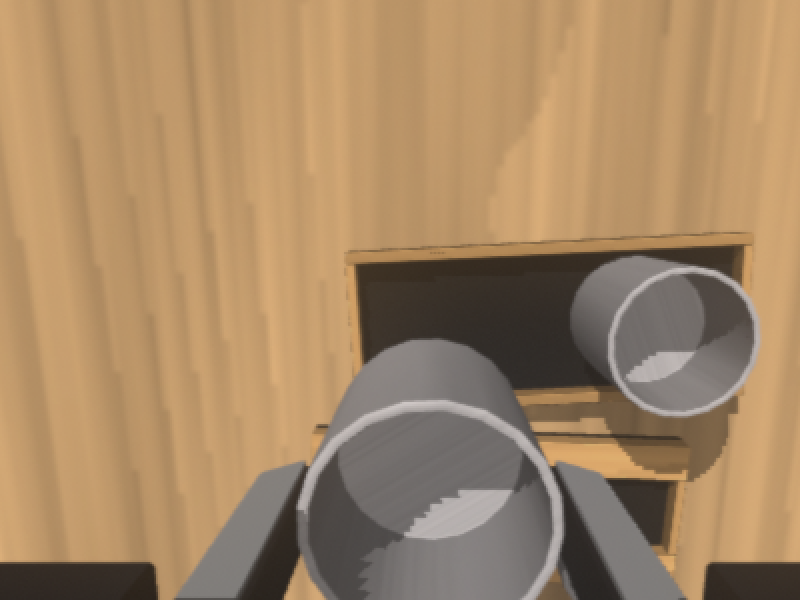

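```bash
python3 - <<'E'
from h import *
o=sensors.get_obs()
C=lambda p:(p[0]/2+100,p[1]/2)
for n,p,z in [('far out L',(345,250),.02),('far out R',(752,234),.02),('far in L',(357,265),.02),('far in R',(742,247),.02),('near floor',(535,390),.006),('near floor2',(600,387),.006),('near out',(540,405),.02),('near out',(600,403),.02),('floor L',(362,340),.006),('left out',(350,340),.02),('stored',(684,341),.09),('cup',(431,508),.2055+.023)]: print(n,at_z('wrist',C(p),z,o).round(4)[:2])
E
```

```text
far out L [0.4422 0.2948]
far out R [0.6497 0.3027]
far in L [0.4482 0.2872]
far in R [0.6453 0.2962]
near floor [0.5445 0.2174]
near floor2 [0.5808 0.2191]
near out [0.5454 0.2125]
near out [0.5778 0.2136]
floor L [0.4484 0.2457]
left out [0.4434 0.2482]
stored [0.5943 0.26  ]
cup [0.4857 0.2438]
```

Emit:
{"fn": "drive_tool", "kwargs": {
  "plan": "-1 8 14 0 0 0 0; -1 8 14 -20 0 0 0; -1 8 14 -50 0 0 0; -1 8 14 -80 0 0 0; -1 8 14 -100 0 0 0; -1 8 14 -108 0 0 0; -1 8 14 -108 0 0 0; -1 8 14 -108 0 0 0"
}}

```text
time: 12.9
position: [0.4935, 0.2533, 0.0984]
orientation: [0.707, 0.707, 0.001, 0.0]
wrist_force: [0.4, -0.1, -2.9]
grip_width: 0.0653
gripper_force: 30.0
```

```bash
python3 - <<'E'
from h import *
o=sensors.get_obs(); print(o['position']); im=snap('wrist','w5.png')
cv2.imwrite('pics/c5.png',cv2.resize(im[60:360,120:520,::-1],(800,600),interpolation=3))
E
```

```text
[0.4935107  0.25325268 0.09838819]
```

View pics/c5.png

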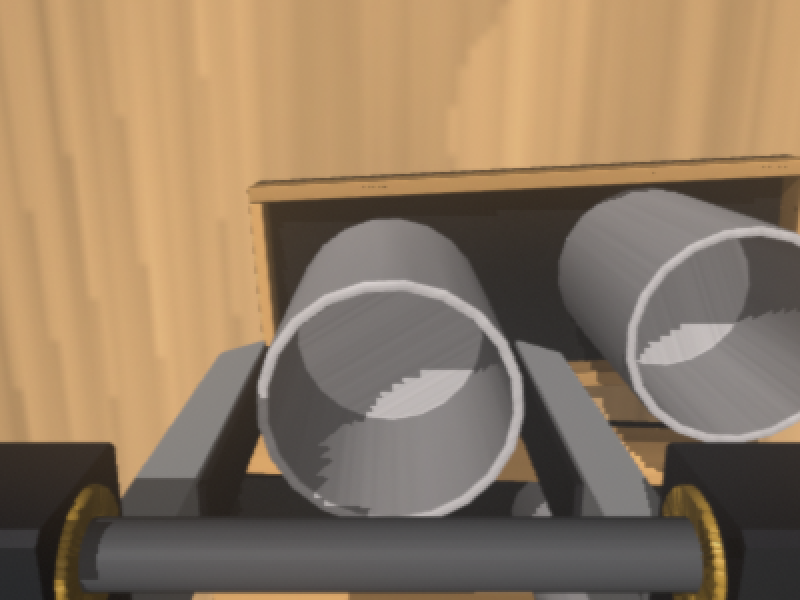

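```bash
python3 - <<'E'
from h import *
o=sensors.get_obs()
C=lambda p:(p[0]/2+120,p[1]/2+60)
for n,p,z in [('cup',(390.5,403),.1213),('far in L',(275,203),.02),('far in',(390,198),.02),('far in R',(700,181),.02),('far out L',(252,185),.02),('far out R',(795,157),.02),('near floor',(580,361),.006),('near top in',(580,366),.02),('floor L',(271,300),.006)]: print(n,at_z('wrist',C(p),z,o).round(4)[:2])
E
```

```text
cup [0.494  0.2545]
far in L [0.4515 0.2882]
far in [0.4942 0.29  ]
far in R [0.6085 0.2964]
far out L [0.4433 0.2948]
far out R [0.6423 0.3051]
near floor [0.5733 0.22  ]
near top in [0.5694 0.2234]
floor L [0.4459 0.2465]
```

Emit:
{"fn": "drive_tool", "kwargs": {
  "plan": "-1 0 -1 -10 0 0 0; -1 0 -1 -18 0 0 0; -1 0 -1 -24 0 0 0; -1 0 -1 -28 0 0 0; -1 0 -1 -30 0 0 0; -1 0 -1 -31 0 0 0; -1 0 -1 -31 0 0 0; -1 0 -1 -31 0 0 0"
}}

```text
time: 13.75
position: [0.4928, 0.252, 0.0671]
orientation: [0.707, 0.707, -0.0, -0.0]
wrist_force: [-6.8, -4.2, 12.6]
grip_width: 0.065
gripper_force: 30.0
```

Emit:
{"fn": "drive_tool", "kwargs": {
  "plan": "-1 0 0 0 0 0 0; 0.7 0 0 0 0 0 0; 0.7 0 0 0 0 0 0; 0.7 0 0 0 0 0 0; 0.7 0 0 0 0 0 0; 0.7 0 0 10 0 0 0; 0.7 0 0 30 0 0 0; 0.7 0 0 55 0 0 0"
}}

```text
time: 14.55
position: [0.4926, 0.2518, 0.1221]
orientation: [0.707, 0.707, -0.001, -0.0]
wrist_force: [-0.1, -0.3, 0.8]
grip_width: 0.0796
gripper_force: 0.0
```

Emit:
{"fn": "drive_tool", "kwargs": {
  "plan": "0.7 0 0 30 0 0 0; 0.7 0 0 55 0 0 0; 0.7 -5 -40 65 0 0 0; 0.7 -12 -80 65 0 0 0; 0.7 -20 -120 65 0 0 0; 0.7 -28 -170 65 0 0 0; 0.7 -36 -220 65 0 0 0; 0.7 -42 -260 65 0 0 0"
}}

```text
time: 15.35
position: [0.4503, -0.0103, 0.1873]
orientation: [0.707, 0.707, 0.0, 0.0]
wrist_force: [0.1, -0.3, -0.1]
grip_width: 0.08
gripper_force: 0.0
```

Emit:
{"fn": "drive_tool", "kwargs": {
  "plan": "0.7 0 -40 0 0 0 0; 0.7 0 -70 0 0 0 0; 0.7 0 -90 0 0 0 0; 0.7 0 -90 0 0 0 0; 0.7 0 -90 -20 0 0 0; 0.7 0 -90 -30 0 0 0; 0.7 0 -90 -30 0 0 0; 0.7 0 -90 -30 0 0 0"
}}

```text
time: 16.15
position: [0.4511, -0.0976, 0.1568]
orientation: [0.707, 0.707, -0.0, -0.0]
wrist_force: [-0.1, 0.2, 0.0]
grip_width: 0.0797
gripper_force: 0.0
```

```bash
python3 - <<'E'
from loc import *
loc([('small_mid',.07),('medium_a_mid',.042)],('wrist',),n=3)
loc([('large_mid',.048)],('side','scene'),n=3)
E
```

```text
wrist small_mid 0.74 [313. 204.] [ 0.45  -0.098]
wrist medium_a_mid 0.94 [463.  26.] [0.565 0.037]
wrist medium_a_mid 0.82 [403. 273.] [ 0.533 -0.172]
[ 0.4513 -0.0978  0.157 ]
side large_mid 0.64 [215. 171.] [0.496 0.249]
scene large_mid 0.79 [341. 113.] [0.5   0.248]
[ 0.4511 -0.098   0.1567]
```

Emit:
{"fn": "drive_tool", "kwargs": {
  "plan": "0.7 0 0 -20 0 0 0; 0.7 0 0 -45 0 0 0; 0.7 0 0 -65 0 0 0; 0.7 0 0 -65 0 0 0; -1 0 0 -65 0 0 0; -1 0 0 -65 0 0 0; -1 0 0 -65 0 0 0; -1 0 0 -65 0 0 0"
}}

```text
time: 17.3
position: [0.4513, -0.0981, 0.0921]
orientation: [0.707, 0.707, 0.0, 0.0]
wrist_force: [-1.0, -0.3, -0.2]
grip_width: 0.0518
gripper_force: 0.0
```

Emit:
{"fn": "drive_tool", "kwargs": {
  "plan": "-1 0 0 0 0 0 0; -1 0 0 0 0 0 0; -1 0 0 0 0 0 0; -1 0 0 0 0 0 0; -1 0 0 8 0 0 0; -1 0 0 25 0 0 0; -1 0 0 50 0 0 0; -1 0 0 80 0 0 0"
}}

```text
time: 18.1
position: [0.4504, -0.0979, 0.1722]
orientation: [0.707, 0.707, -0.001, -0.001]
wrist_force: [-0.1, -0.5, -1.8]
grip_width: 0.0364
gripper_force: 30.0
```

Emit:
{"fn": "drive_tool", "kwargs": {
  "plan": "-1 0 0 20 0 0 0; -1 3 35 20 0 0 0; -1 6 75 20 0 0 0; -1 10 115 20 0 0 0; -1 14 155 20 0 0 0; -1 18 195 20 0 0 0; -1 20 230 20 0 0 0; -1 20 248 20 0 0 0"
}}

```text
time: 18.9
position: [0.4707, 0.1531, 0.1918]
orientation: [0.706, 0.708, 0.0, -0.0]
wrist_force: [0.2, -1.3, -0.6]
grip_width: 0.0368
gripper_force: 30.0
```

Emit:
{"fn": "drive_tool", "kwargs": {
  "plan": "-1 0 0 0 0 0 0; -1 0 0 -20 0 0 0; -1 0 0 -50 0 0 0; -1 0 0 -75 0 0 0; -1 0 0 -88 0 0 0; -1 0 0 -90 0 0 0; -1 0 0 -90 0 0 0; -1 0 0 -90 0 0 0"
}}

```text
time: 19.7
position: [0.4716, 0.1501, 0.1025]
orientation: [0.707, 0.707, 0.001, 0.0]
wrist_force: [-0.2, 0.7, -1.9]
grip_width: 0.0365
gripper_force: 30.0
```

```bash
python3 - <<'E'
from h import *
o=sensors.get_obs(); print(o['position']); im=snap('wrist','w6.png')
cv2.imwrite('pics/c6.png',cv2.resize(im[60:360,120:520,::-1],(800,600),interpolation=3))
E
```

```text
[0.47164658 0.15006993 0.10253826]
```

View pics/c6.png

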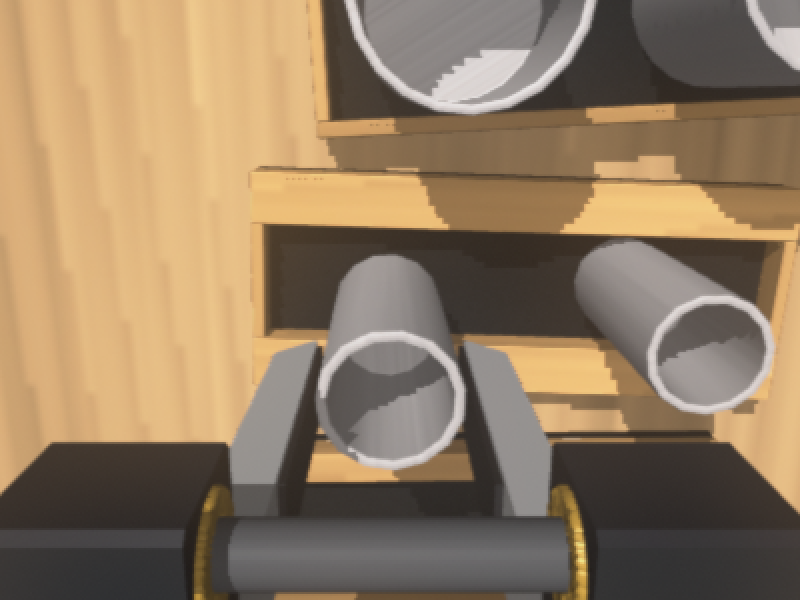

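```bash
python3 - <<'E'
from h import *
o=sensors.get_obs()
C=lambda p:(p[0]/2+120,p[1]/2+60)
for n,p,z in [('cup',(391.5,400),.1225),('far in L',(270,225),.02),('far in',(390,230),.02),('far in R',(700,239),.02),('far out',(300,170),.02),('near floor L',(290,331),.006),('near floor R',(540,343),.006),('near top in L',(280,338),.02),('near top in R',(540,349),.02),('near out R',(560,393),.02),('stored',(711,354),.09)]: print(n,at_z('wrist',C(p),z,o).round(4)[:2])
E
```

```text
cup [0.4723 0.1508]
far in L [0.4266 0.176 ]
far in [0.4722 0.174 ]
far in R [0.5908 0.1705]
far out [0.4387 0.1967]
near floor L [0.4306 0.1286]
near floor R [0.5351 0.1233]
near top in L [0.4286 0.1305]
near top in R [0.5321 0.1259]
near out R [0.5412 0.1069]
stored [0.566  0.1505]
```

Emit:
{"fn": "drive_tool", "kwargs": {
  "plan": "-1 0 0 -10 0 0 0; -1 0 0 -18 0 0 0; -1 0 0 -24 0 0 0; -1 0 0 -28 0 0 0; -1 0 0 -31 0 0 0; -1 0 0 -33 0 0 0; -1 0 0 -33 0 0 0; -1 0 0 -33 0 0 0"
}}

```text
time: 20.55
position: [0.4713, 0.1502, 0.0693]
orientation: [0.707, 0.707, 0.0, 0.0]
wrist_force: [-5.5, -0.8, 18.0]
grip_width: 0.037
gripper_force: 30.1
```

Emit:
{"fn": "drive_tool", "kwargs": {
  "plan": "-1 0 0 1 0 0 0; 0.2 0 0 1 0 0 0; 0.2 0 0 1 0 0 0; 0.2 0 0 1 0 0 0; 0.2 0 0 1 0 0 0; 0.2 0 0 10 0 0 0; 0.2 0 0 30 0 0 0; 0.2 0 0 55 0 0 0"
}}

```text
time: 21.35
position: [0.4705, 0.1499, 0.1241]
orientation: [0.707, 0.707, -0.001, -0.0]
wrist_force: [0.3, -0.6, 0.2]
grip_width: 0.0566
gripper_force: 0.0
```

Emit:
{"fn": "drive_tool", "kwargs": {
  "plan": "0.2 0 0 30 0 0 0; 0.2 0 0 50 0 0 0; 0.5 -3 -40 60 0 0 0; 0.7 -6 -80 60 0 0 0; 0.7 -10 -120 60 0 0 0; 0.7 -14 -165 60 0 0 0; 0.7 -18 -210 60 0 0 0; 0.7 -20 -240 50 0 0 0"
}}

```text
time: 22.15
position: [0.451, -0.093, 0.175]
orientation: [0.708, 0.706, 0.001, 0.001]
wrist_force: [1.5, -0.1, -1.1]
grip_width: 0.08
gripper_force: 0.0
```

```bash
python3 - <<'E'
from loc import *
loc([('medium_b_mid',.042),('small_mid',.048)],('wrist','side','scene'),n=3)
E
```

```text
wrist medium_b_mid 0.77 [311. 196.] [ 0.448 -0.099]
side medium_b_mid 0.68 [294. 256.] [ 0.443 -0.094]
side small_mid 0.81 [230. 191.] [0.474 0.159]
scene medium_b_mid 0.96 [244. 206.] [ 0.453 -0.088]
scene small_mid 0.72 [309. 132.] [0.464 0.154]
[ 0.4512 -0.0891  0.1737]
```

Emit:
{"fn": "drive_tool", "kwargs": {
  "plan": "0.7 -1 -7 0 0 0 0; 0.7 -1 -7 -15 0 0 0; 0.7 -1 -7 -45 0 0 0; 0.7 -1 -7 -80 0 0 0; 0.7 -1 -7 -105 0 0 0; 0.7 -1 -7 -112 0 0 0; 0.7 -1 -7 -112 0 0 0; -1 -1 -7 -112 0 0 0"
}}

```text
time: 23.4
position: [0.4506, -0.0972, 0.0625]
orientation: [0.707, 0.707, 0.0, 0.0]
wrist_force: [0.2, -0.4, 0.6]
grip_width: 0.0749
gripper_force: 0.0
```

Emit:
{"fn": "drive_tool", "kwargs": {
  "plan": "-1 0 0 0 0 0 0; -1 0 0 0 0 0 0; -1 0 0 0 0 0 0; -1 0 0 0 0 0 0; -1 0 0 0 0 0 0; -1 0 0 0 0 0 0; -1 0 0 0 0 0 0; -1 0 0 0 0 0 0"
}}

```text
time: 24.2
position: [0.4502, -0.0971, 0.0619]
orientation: [0.707, 0.707, 0.0, 0.0]
wrist_force: [-2.9, 0.7, 9.4]
grip_width: 0.0518
gripper_force: 30.0
```

Emit:
{"fn": "drive_tool", "kwargs": {
  "plan": "-1 0 0 10 0 0 0; -1 0 0 30 0 0 0; -1 0 0 60 0 0 0; -1 0 10 90 0 0 0; -1 3 40 110 0 0 0; -1 6 75 115 0 0 0; -1 9 110 115 0 0 0; -1 11 133 115 0 0 0"
}}

```text
time: 25.0
position: [0.4609, 0.0384, 0.1774]
orientation: [0.707, 0.708, 0.0, 0.0]
wrist_force: [0.7, -0.1, -3.1]
grip_width: 0.0519
gripper_force: 29.9
```

Emit:
{"fn": "drive_tool", "kwargs": {
  "plan": "-1 0 0 0 0 0 0; -1 0 0 -15 0 0 0; -1 0 0 -40 0 0 0; -1 0 0 -65 0 0 0; -1 0 0 -78 0 0 0; -1 0 0 -80 0 0 0; -1 0 0 -80 0 0 0; -1 0 0 -80 0 0 0"
}}

```text
time: 25.8
position: [0.4615, 0.0358, 0.0973]
orientation: [0.707, 0.707, 0.0, 0.0]
wrist_force: [0.2, 0.1, -1.9]
grip_width: 0.0514
gripper_force: 29.9
```

```bash
python3 - <<'E'
from h import *
o=sensors.get_obs(); print(o['position']); im=snap('wrist','w7.png')
cv2.imwrite('pics/c7.png',cv2.resize(im[60:360,120:520,::-1],(800,600),interpolation=3))
E
```

```text
[0.4614787  0.03583255 0.09734587]
```

View pics/c7.png

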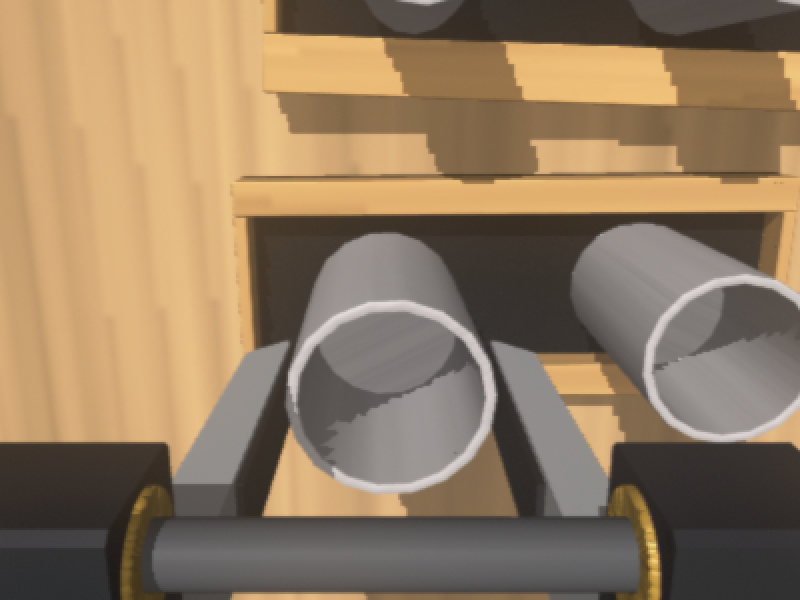

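```bash
python3 - <<'E'
from h import *
o=sensors.get_obs()
C=lambda p:(p[0]/2+120,p[1]/2+60)
for n,p,z in [('cup',(391,397),.1195),('far in',(390,215),.02),('far in R',(750,212),.02),('near floor',(560,352),.006),('near top in',(560,360),.02),('medA',(726,358),.09)]: print(n,at_z('wrist',C(p),z,o).round(4)[:2])
E
```

```text
cup [0.462  0.0384]
far in [0.462  0.0664]
far in R [0.5957 0.0676]
near floor [0.5322 0.007 ]
near top in [0.5288 0.009 ]
medA [0.5577 0.037 ]
```

Emit:
{"fn": "drive_tool", "kwargs": {
  "plan": "-1 0 0 -10 0 0 0; -1 0 0 -14 0 0 0; -1 0 0 -14 0 0 0; -1 0 0 -14 0 0 0; -1 0 0 -14 0 0 0; -1 0 0 -14 0 0 0; -1 0 0 -14 0 0 0; -1 0 0 -14 0 0 0"
}}

```text
time: 26.65
position: [0.4611, 0.036, 0.0825]
orientation: [0.707, 0.707, 0.0, 0.0]
wrist_force: [-0.5, -0.8, -3.3]
grip_width: 0.0515
gripper_force: 29.9
```

Emit:
{"fn": "drive_tool", "kwargs": {
  "plan": "-1 0 -1.5 -2 0 0 0; -1 0 -1.5 -6 0 0 0; -1 0 -1.5 -10 0 0 0; -1 0 -1.5 -13 0 0 0; -1 0 -1.5 -15 0 0 0; -1 0 -1.5 -15 0 0 0; -1 0 -1.5 -15 0 0 0; -1 0 -1.5 -15 0 0 0"
}}

```text
time: 27.45
position: [0.4604, 0.0346, 0.0675]
orientation: [0.707, 0.707, -0.0, -0.0]
wrist_force: [-7.1, -0.2, 10.4]
grip_width: 0.0517
gripper_force: 30.1
```

Contact at floor height, so I'll release and back off.

Emit:
{"fn": "drive_tool", "kwargs": {
  "plan": "-1 0 0 0 0 0 0; 0.45 0 0 0 0 0 0; 0.45 0 0 0 0 0 0; 0.45 0 0 0 0 0 0; 0.45 0 0 0 0 0 0; 0.45 0 0 10 0 0 0; 0.45 0 0 30 0 0 0; 0.45 0 0 60 0 0 0"
}}

```text
time: 28.25
position: [0.4602, 0.0344, 0.1279]
orientation: [0.707, 0.707, -0.001, -0.001]
wrist_force: [0.5, -0.4, 0.7]
grip_width: 0.0682
gripper_force: 0.0
```

Emit:
{"fn": "drive_tool", "kwargs": {
  "plan": "0.45 0 0 40 0 0 0; 0.45 0 0 80 0 0 0; 0.45 0 0 120 0 0 0; 0.45 0 0 150 0 0 0; 0.45 0 0 150 0 0 0; 0.45 0 0 150 0 0 0; 0.45 0 0 150 0 0 0; 0.45 0 0 150 0 0 0"
}}

```text
time: 29.05
position: [0.4605, 0.0344, 0.2766]
orientation: [0.707, 0.707, -0.001, -0.001]
wrist_force: [-0.3, -0.2, -0.2]
grip_width: 0.0682
gripper_force: 0.0
```

```bash
python3 - <<'E'
from loc import *
loc([('medium_b_mid',.048),('small_mid',.048),('large_mid',.048),('chuck_mid',.031),('can_mid',.0575),('pen_pot_mid',.0475)],('wrist','side','scene'),n=4)
E
```

```text
wrist medium_b_mid 0.69 [316. 172.] [0.462 0.034]
wrist small_mid 0.78 [323.  68.] [0.469 0.15 ]
wrist small_mid 0.44 [315. 170.] [0.461 0.037]
wrist large_mid 0.31 [367.  72.] [0.518 0.146]
wrist chuck_mid 0.77 [501. 285.] [ 0.711 -0.123]
wrist chuck_mid 0.48 [401. 172.] [0.567 0.031]
wrist can_mid 0.84 [313. 390.] [ 0.459 -0.269]
side medium_b_mid 0.82 [257. 219.] [0.457 0.039]
side small_mid 0.89 [232. 192.] [0.476 0.154]
side large_mid 0.89 [215. 169.] [0.502 0.258]
side chuck_mid 0.75 [380. 208.] [ 0.699 -0.131]
side can_mid 0.71 [363. 294.] [ 0.462 -0.263]
side pen_pot_mid 0.93 [413. 275.] [ 0.572 -0.306]
scene medium_b_mid 0.72 [281. 166.] [0.464 0.034]
scene small_mid 0.88 [308. 132.] [0.462 0.153]
scene small_mid 0.58 [345. 149.] [0.564 0.145]
scene small_mid 0.25 [225. 327.] [ 0.573 -0.302]
scene large_mid 0.92 [341. 114.] [0.501 0.246]
scene chuck_mid 0.83 [349. 283.] [ 0.713 -0.132]
scene can_mid 0.79 [182. 276.] [ 0.457 -0.269]
scene can_mid 0.32 [226. 331.] [ 0.582 -0.306]
scene pen_pot_mid 0.71 [226. 330.] [ 0.577 -0.305]
[0.461  0.0345 0.2774]
```

All six cups read as in place and the bystanders haven't moved, so I'm handing in.

```bash
python3 -c "
from bench import ctrl; print(ctrl.close_job())"
```

```text
the job is handed in; nothing more can be done
None
```

I stood all four cups in their own trays and handed the job in after about 29 s of robot time. The last camera readings put the cups in their grooves and the pen pot, can and chuck where they started, but the hand-in gave no verdict.

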